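# Pour the tea balls into the teapot

## Task

Swing the teapot's flap fully open, then pour all six tea balls out of the white mug into the teapot. Then set the empty mug down gently, upright in the middle of the wooden coaster, leaving the flap open and the kettle lid, tea tin and spoon where they are.

Things in the scene. Friction and masses are not known exactly. Their poses are not given: they have to be found in the camera images.
- teapot: blue ceramic teapot, body 134 mm across, rim 106 mm above the cart top, standing fixed on a red silicone pot holder disc (148 mm across, 6 mm thick). Origin: centre of the underside of the disc, on the cart top; z up. Its round mouth at the top is 88 mm across inside. Spout towards its -x (reaches 103 mm from the axis, 95 mm high), loop handle and flap hinge towards its +x.
- teapot_mouth (a point): centre of the teapot's mouth, in the plane of the rim, 106 mm above the cart top; axes as the teapot's
- flap (a joint): angle of the teapot's flap (rad): 0 shut flat on the mouth, pi/2 standing upright, 2.0 leaning back at its stop. The hinge is stiff: the flap stays where it is left. It may start up to 0.25 ajar.
- flap_hinge (a point): middle of the flap's hinge line, at the rim on the teapot's +x side, 53 mm from the mouth's centre, 107 mm high. The hinge line runs along the teapot's y. The flap is a round disc 104 mm across and 6 mm thick (a dome on top adds 6 mm in the middle) that reaches from the hinge over the mouth towards the teapot's -x; its free edge swings up and back over to +x.
- flap_fin (a point): grip point on the flap's wooden thumb fin: an upright plate 24 mm long (across the hinge line, teapot x), 9 mm thick (along the hinge line, teapot y) and 30 mm tall above the flap's free-edge end. The point is in its middle, 88 mm from the hinge line and 22 mm above the flap's underside; the fin's top is 13 mm above it. Turns with the flap: when shut, its x is the teapot's x and z is up.
- mug: white flared ceramic mug, about 0.2 kg, 75 mm tall, 54 mm across the foot and 92 mm across the rim, wall 4 mm, inner floor 5 mm up. Origin: centre of its underside; z up. It starts upright on the cart top with the six tea balls in it. Its flat strap handle, a loop, is on its -x side.
- mug_handle (a point): grip point at the upper outer corner of the mug's handle, 68 mm from the mug's axis towards its -x and 52 mm above its underside. The strap is 10 mm thick (along the mug's y) and 9 mm wide; top bar at 54 to 63 mm height, upright outer bar 67 to 76 mm from the axis, bottom bar at 19 to 28 mm height. Axes as the mug's.
- mug_lip (a point): point of the mug's rim on the far side from the handle, 46 mm from the axis towards its +x, 75 mm above the underside; axes as the mug's
- coaster: round wooden coaster lying loose on the cart, 100 mm across, 9 mm thick; origin: centre of its underside
- kettle_lid: stainless kettle lid with a knob, 92 mm across, 40 mm tall, to be left alone; origin: centre of its underside
- tea_tin: closed green tea tin, 64 mm across, 95 mm tall, to be left alone; origin: centre of its underside
- teaspoon: spoon 140 mm long lying along its own x, to be left alone; origin: middle of its underside
- ball0_center (a point): centre of a brown rolled tea ball, 20 mm across, 10 g, one of the six that start in the mug
- ball1_center (a point): centre of a brown rolled tea ball, 20 mm across, 10 g
- ball2_center (a point): centre of a brown rolled tea ball, 20 mm across, 10 g
- ball3_center (a point): centre of a brown rolled tea ball, 20 mm across, 10 g
- ball4_center (a point): centre of a brown rolled tea ball, 20 mm across, 10 g
- ball5_center (a point): centre of a brown rolled tea ball, 20 mm across, 10 g
Mind the look-alikes: they are no part of the job. What is shaped like the mug but red is not meant.

How it is judged:
By the outcome, as a careful person would: the job done as asked, in the order asked, and still so for the second after the job is handed in, with the robot touching nothing.
It also fails if it takes over 72 s, if anything falls off the work surface, if the arm or the gripper's body presses on something with over 40 N, if the wrist force passes 120 N, or if a joint passes its speed limit or range.

## Robot

A 6-joint arm with a two-finger parallel gripper is mounted at the origin on the work surface. World frame = base frame: x ahead of the robot, y to its left, z up, the work surface at z = 0. Lengths are in m, angles in degrees, forces in N, time in s.
With the tool pointing down it reaches from about 0.275 to 0.75 m from the base axis. Payload 10.2 kg.
Tool frame: the origin (TCP) lies on the centre line of the jaws, within the pads' length; the fingertips stand 19 mm ahead of it and the grasp point (between the pads) is the TCP; z points along the fingers, y is the line along which they close (so a half turn about z gives the same grasp; the last joint's range is limited). The gripper opens to 85 mm and grips with 20 to 120 N. Pads are 22 mm wide; open, the fingers measure 114 mm over their backs; the gripper's body (76 mm by 85 mm) begins 54 mm behind the grasp point. The pads swing forward as they close: fully open they stand 13 mm farther back than shut.
Start: joints at [61.226, 17.928, 85.812, -0, 76.261, -12.8], TCP at [0.144, 0.505, 0.212] pointing down, gripper open.
Joint ranges: [-168.41, 168.41], [-55.51, 124.54], [10.69, 146.95], [-70.63, 250.63], [1, 178], [-165.06, 165.06]. Speed limits (degrees/s): [136.94, 136.94, 172.46, 180, 180, 180].

## Interface

Orientations are given as [roll, pitch, yaw] about the fixed x, y, z axes, in that order (R = Rz(yaw) Ry(pitch) Rx(roll)).
In Python, from workcell import arm gives the robot as it stands.
- The arm moves only by the tool move_arm, never from a script. Its argument "series" is a list of rows, each a list of 4 numbers: the shift along the tool's x, y, z each as a share of 1 m, from -1 to 1, then the turn about the tool's z as a share of pi rad, from -1 to 1. In form: [[x, y, z, spin], ...]. A call has exactly 10 rows; each row is the pose to reach, as a shift and turn from the pose commanded when the call began, along the tool's axes at that moment, turning the shorter way round; what a row does not reach only later rows make up. A row lasts 1/8 s, in which the tool goes at most 62.5 mm and 10.7 degrees, less where a joint would pass 70% of its speed; a pose out of reach is approached as far as the arm can. A call with a number of a shift or a turn outside -1 to 1 is refused whole. A call with a gripper value outside its range is refused whole. "fingers" is the opening, from -1 (shut) to 1 (fully open), set as the call begins (left out, the last holds). The fingers move at their own pace and stop on an object; the grip force is fixed at half the most. Time passes only in rows, so rows that repeat a pose let the fingers close, or fill a call up. It gives the time, the measured TCP pose, the force, the opening and the grip force at its end, in the units of the state.
- arm.read_state(): the state, without advancing time (a new reading comes with each control period).
- arm.grab_frame(name): name is "scene" or "top" or "wrist"; returns (picture, depth): 400x640x3 uint8, blue, green, red; 400x640 float32, m along the optical axis (not along the pixel's ray), 0 where there is no reading.
- arm.camera_model(name): a dict with "K" (3x3 intrinsics, pixels), "rvec" (rotation vector, rad) and "tvec" (3), from world to camera coordinates, as OpenCV has them; the wrist camera has in their place "tool_from_camera" (4x4, takes a point from camera to tool coordinates, whose origin is the TCP and whose axes are the flange's). Camera axes: x right, y down, z forward; pixel columns grow to the right and rows downward; lengths in m; the calibration is good to about 2 mm. A picture is of the moment at which its call begins: read the wrist's pose just before it. camera_model takes no time and is no camera call.
- arm.sign_off(): hands the job in; it is judged then, once.
The state is a dict: "t": time; "q": joint angles; "dq": joint speeds; "joint_torque": joint torques, N m; "position": TCP position; "eef_rot": TCP orientation; "ft_force": force on the tool from outside, world axes, zero at the start; "moment": the same for the moment, N m; "finger_gap": opening from 0.0 (shut) to 1.0 (fully open); "grip_force": force on a finger pad.
Only numpy, scipy, OpenCV 4.12 (cv2) and the standard library are available. Lean on these libraries where they do the work, as an engineer would, in place of code of your own. Each camera call takes 0.05 s, during which the arm holds its last target. There are 200 camera calls.

## Working session

There is one attempt and no reset: what is moved stays moved. The work goes in short steps, Python scripts to look and compute and a tool call to move; the robot and the scene stay as the last step left them, time stands still between calls to the robot, and variables do not carry over. Pictures are saved under pics/ and viewed, at most 10 in all, crops included, and the job is handed in when it is done.

Besides the shell and the picture viewer there is one more tool, called as name(argument=value, ...) on one line, values as JSON. move_arm: Moves the arm, as the interface text tells. Its arguments: {"type":"object","properties":{"series":{"type":"array"},"fingers":{"type":"number"}},"required":["series"]}

```bash
mkdir -p pics; ls; cat > h.py <<'E'
import numpy as np, cv2
from scipy.spatial.transform import Rotation as R
from workcell import arm
def cam(name, st=None):
    m=arm.camera_model(name); K=np.array(m["K"])
    if name=="wrist":
        T=np.array(m["tool_from_camera"]); W=np.eye(4)
        W[:3,:3]=R.from_euler('xyz',st["eef_rot"],degrees=True).as_matrix(); W[:3,3]=st["position"]
        M=W@T
    else:
        M=np.eye(4); r=cv2.Rodrigues(np.array(m["rvec"]))[0]; M[:3,:3]=r.T; M[:3,3]=-r.T@np.array(m["tvec"]).ravel()
    return K,M
def ray(K,M,u,v,z):
    d=M[:3,:3]@np.linalg.inv(K)@[u,v,1]; o=M[:3,3]; return o+d*(z-o[2])/d[2]
def cloud(K,M,D):
    v,u=np.mgrid[:D.shape[0],:D.shape[1]]
    p=np.stack([(u-K[0,2])/K[0,0]*D,(v-K[1,2])/K[1,1]*D,D],-1)
    P=p@M[:3,:3].T+M[:3,3]; P[D==0]=np.nan; return P
E
python3 - <<'E'
from h import *
print(arm.read_state())
for n in ("top","scene"):
    im,d=arm.grab_frame(n); cv2.imwrite(f"pics/{n}0.png",im); np.save(f"{n}0.npy",d); K,M=cam(n); print(n,K.round(1).tolist(),M.round(3).tolist())
print(arm.camera_model("wrist"))
E
```

```text
pics
{'t': 0.0, 'q': array([ 6.12263077e+01,  1.79569656e+01,  8.58528729e+01,  9.33029096e-04,
        7.62599670e+01, -1.27988936e+01]), 'dq': array([ 0.01072382,  0.02855058,  0.12594129, -0.00485271,  0.03724078,
        0.03224376]), 'joint_torque': array([ 1.61609451e-04, -4.12264323e+01, -2.59741366e+01, -1.93275609e-04,
        4.16273688e-03,  5.03389219e-05]), 'position': array([0.14435375, 0.50448485, 0.21156469]), 'eef_rot': array([-1.79932130e+02, -1.63475415e-02,  1.64024969e+02]), 'ft_force': array([ 0.58086122,  0.6619613 , -0.16474403]), 'moment': array([-0.01863457,  0.00381167,  0.03130578]), 'grip_force': 0.0, 'finger_gap': 0.9998869621201798}
top [[517.4, 0.0, 316.7], [0.0, 517.4, 208.8], [0.0, 0.0, 1.0]] [[0.014, -0.997, 0.075, 0.454], [-1.0, -0.013, 0.008, -0.048], [-0.007, -0.075, -0.997, 1.197], [0.0, 0.0, 0.0, 1.0]]
scene [[377.8, 0.0, 317.3], [0.0, 377.8, 199.0], [0.0, 0.0, 1.0]] [[0.695, 0.589, -0.412, 0.855], [0.719, -0.563, 0.407, -0.352], [0.008, -0.579, -0.815, 0.781], [0.0, 0.0, 0.0, 1.0]]
{'K': array([[288.70710483,   0.        , 319.56294161],
       [  0.        , 288.70710483, 195.31162081],
       [  0.        ,   0.        ,   1.        ]]), 'tool_from_camera': array([[ 4.65154654e-04, -9.59927883e-01, -2.80246753e-01,
         7.08166906e-02],
       [ 9.99999812e-01,  3.34487768e-04,  5.14084215e-04,
        -2.82348387e-04],
       [-3.99744661e-04, -2.80246940e-01,  9.59927858e-01,
        -1.61676168e-01],
       [ 0.00000000e+00,  0.00000000e+00,  0.00000000e+00,
         1.00000000e+00]])}
```

View pics/top0.png

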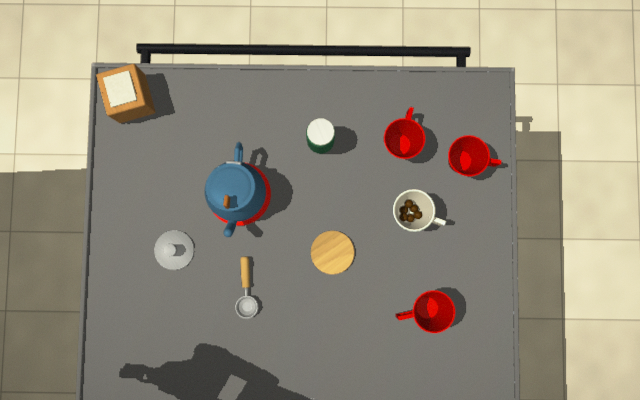

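View pics/scene0.png

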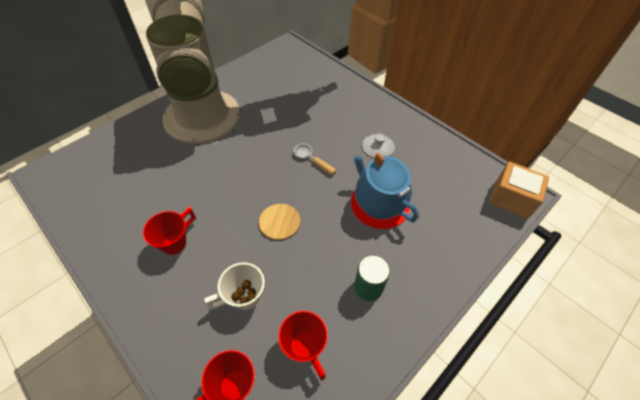

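The top view shows the white mug with balls at (414,211), its handle at (442,222). The look-alikes are red mugs at (405,138), (470,156) and (434,312). The teapot is at (237,190) with its fin at (228,201), the coaster at (333,252), the tin at (320,135), the kettle lid at (174,250) and the spoon at (246,290). My choice is the white mug with the brown balls.

```bash
cat > meas.py <<'E'
from h import *
from scipy.optimize import least_squares
def circ(p,r=None):
    f=(lambda a:np.hypot(p[:,0]-a[0],p[:,1]-a[1])-(r or a[2]))
    s=least_squares(f,[*np.median(p,0)[:2],r or .05],loss='soft_l1',f_scale=.002); return s.x.round(4),np.abs(s.fun).mean().round(4)
C={}
for n in ("top","scene"):
    im=cv2.imread(f"pics/{n}0.png"); d=np.load(f"{n}0.npy"); K,M=cam(n); P=cloud(K,M,d); hsv=cv2.cvtColor(im,cv2.COLOR_BGR2HSV)
    H,S,V=[hsv[...,i].astype(int) for i in range(3)]; z=P[...,2]
    print(n,'table z',np.nanmedian(z[(S<30)&(V<130)&(np.abs(z)<.03)]))
    C[n]=(P,H,S,V)
    blue=(H>95)&(H<120)&(S>90)&(P[...,0]>.25)
    B=P[blue]; print('blue',len(B),np.nanmin(B,0).round(3),np.nanmax(B,0).round(3))
    wood=(H>10)&(H<28)&(S>90)&(z>-.01)&(z<.02)&(np.abs(P[...,1]+.08)<.07)&(P[...,0]<.5)
    W=P[wood]; c=cv2.convexHull(np.argwhere(wood)[:,::-1].astype(np.int32))[:,0]
    rp=np.array([ray(K,M,u,v,.009) for u,v in c]); print('coaster',len(W),np.nanmedian(W,0).round(4),circ(rp))
    white=(S<50)&(V>150)&(z>.01)&(z<.1)&(np.linalg.norm(P[...,:2]-[.46,-.25],axis=-1)<.12)
    Wm=P[white]; rim=Wm[Wm[:,2]>.071]; print('mug',len(Wm),len(rim),circ(rim[np.linalg.norm(rim[:,:2]-np.median(rim[:,:2],0),axis=1)<.056]),np.nanmax(Wm[:,2]))
    np.save(n+"_mug.npy",Wm)
    fin=(H>5)&(H<20)&(S>130)&(z>.08)&(np.linalg.norm(P[...,:2]-[.45,.1],axis=-1)<.12)
    F=P[fin]; print('fin',len(F),np.median(F,0).round(4),F.min(0).round(3),F.max(0).round(3), np.argwhere(fin).mean(0))
    red=((H<6)|(H>174))&(S>150)&(np.abs(z-.006)<.006)&(np.linalg.norm(P[...,:2]-[.45,.1],axis=-1)<.12)
    Rr=P[red]; print('red',len(Rr),Rr.min(0).round(3),Rr.max(0).round(3))
    for lo in (.1,.07,.04,.02):
        b=B[np.abs(B[:,2]-lo)<.006]; 
        if len(b)>10: print(lo,len(b),circ(b))
    np.save(n+"_blue.npy",B)
E
python3 meas.py
```

```text
top table z 0.0008395828104839076
blue 2893 [ 0.476 -0.252 -0.019] [0.919 0.219 0.134]
coaster 1514 [ 0.4443 -0.0748  0.0097] (array([ 0.4445, -0.075 ,  0.0501]), np.float64(0.0002))
mug 714 236 (array([ 0.5386, -0.2486,  0.0427]), np.float64(0.0012)) 0.07970491233626542
fin 60 [0.5454 0.144  0.1522] [0.534 0.141 0.133] [0.556 0.149 0.16 ] [201.4        226.41666667]
red 250 [0.504 0.072 0.   ] [0.567 0.194 0.012]
0.1 222 (array([0.5782, 0.1459, 0.0541]), np.float64(0.0088))
0.07 238 (array([0.5764, 0.1434, 0.0631]), np.float64(0.0025))
0.04 13 (array([0.6527, 0.192 , 0.0575]), np.float64(0.0012))
scene table z 8.470478640498769e-05
blue 2601 [0.483 0.075 0.028] [0.684 0.19  0.131]
coaster 1209 [ 0.4482 -0.0785  0.0087] (array([ 0.4471, -0.0777,  0.051 ]), np.float64(0.0004))
mug 376 248 (array([ 0.5396, -0.2497,  0.0433]), np.float64(0.0011)) 0.07847781411058219
fin 64 [0.5484 0.1414 0.1464] [0.539 0.139 0.13 ] [0.559 0.146 0.156] [158.984375 378.640625]
red 160 [0.51 0.07 0.  ] [0.569 0.12  0.009]
0.1 223 (array([0.5707, 0.1777, 0.0839]), np.float64(0.0034))
0.07 301 (array([0.5753, 0.1488, 0.0691]), np.float64(0.0035))
0.04 67 (array([ 1044.7155, -1227.09  ,  1611.2485]), np.float64(0.0043))
```

```bash
python3 - <<'E'
import cv2,numpy as np
a=cv2.imread('pics/top0.png'); 
l=cv2.resize(a[130:260,190:290],(400,520),interpolation=2); r=cv2.resize(a[160:260,380:480],(400,400),interpolation=2)
o=np.zeros((520,800,3),np.uint8); o[:,:400]=l; o[:400,400:]=r; cv2.imwrite('pics/crop0.png',o)
E
```

```text
(no output)
```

View pics/crop0.png

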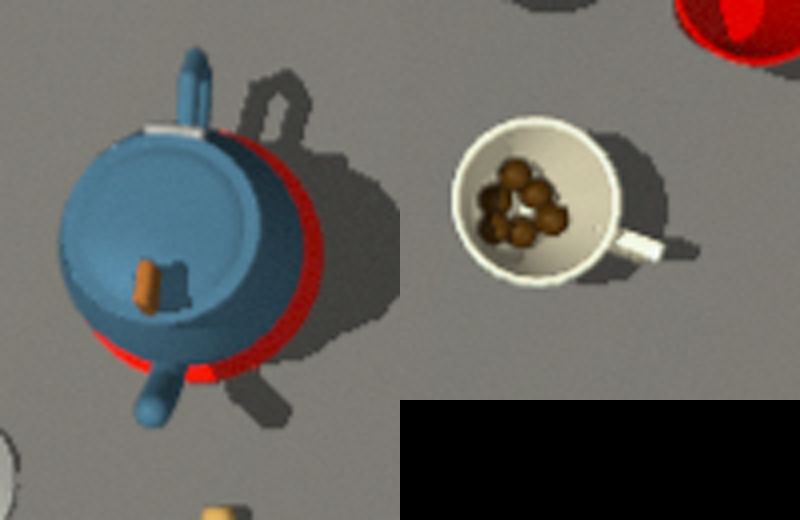

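The crop confirms the white mug holds six balls, with its handle at lower right. The teapot fin is at full-image (227,201), the hinge strip at (234,162) and the spout tip at (228,232). Next I work out the teapot yaw and a hover pose.

```bash
cat >> h.py <<'E'
def row(p,yaw,st=None,half=True):
    st=st or arm.read_state(); Rm=R.from_euler('xyz',st["eef_rot"],degrees=True).as_matrix()
    s=Rm.T@(np.array(p)-st["position"]); cur=st["eef_rot"][2]
    o=[((yaw+k-cur+180)%360-180) for k in (0,180)]
    if not half:o=o[:1]
    return s.round(4).tolist(),[(round(-a/180,4),'q6 ~',round(st["q"][5]-a,1)) for a in o]
E
python3 - <<'E'
from h import *
K,M=cam("top"); h=ray(K,M,233.7,162.5,.108); s=ray(K,M,228,232.5,.095); f=ray(K,M,227.3,199,.15)
print(h,s,f); d=h-s; print('yaw spout-hinge',np.degrees(np.arctan2(d[1],d[0])),'len',np.hypot(*d[:2]))
d=h-f; print('yaw fin-hinge',np.degrees(np.arctan2(d[1],d[0])),np.hypot(*d[:2]))
for n in("top","scene"):
    m=np.load(n+"_mug.npy"); c=np.array([.539,-.249]); hd=m[(np.linalg.norm(m[:,:2]-c,axis=1)>.056)&(m[:,2]>.045)&(m[:,2]<.068)]
    d=c-hd[:,:2].mean(0); print('mug yaw',np.degrees(np.arctan2(d[1],d[0])),len(hd),hd.mean(0))
    b=np.load(n+"_blue.npy"); t=b[(b[:,2]>.1)]
    hb=b[(b[:,0]>.65)&(b[:,0]<.72)];print('handle',len(hb),hb.mean(0),hb.max(0)); sb=b[b[:,0]<.49]; print('spout',sb.mean(0) if len(sb) else 0)
st=arm.read_state()
# hover over the teapot
print(row([.57,.14,.30],180,st))
E
```

```text
[0.63206425 0.13878582 0.108     ] [0.48352667 0.14928437 0.095     ] [0.55010135 0.14268834 0.15      ]
yaw spout-hinge -4.042910621764458 len 0.14890814011173967
yaw fin-hinge -2.725984232069034 0.08205575902276885
mug yaw 69.08795501211937 43 [ 0.51571205 -0.30994667  0.06277069]
handle 95 [0.66441504 0.13470447 0.0736727 ] [0.68059045 0.14051251 0.09358004]
spout [0.48347184 0.14926697 0.09549751]
mug yaw 70.7622179546802 55 [ 0.51714844 -0.31161615  0.06249832]
handle 95 [0.66873271 0.13166651 0.06876128] [0.68373027 0.13655708 0.09015011]
spout [0.48671821 0.14493226 0.09248856]
([-0.5095, -0.2334, -0.0883], [(np.float64(-0.0887), 'q6 ~', np.float64(-28.8)), (np.float64(0.9113), 'q6 ~', np.float64(151.2))])
```

```bash
python3 -c "
from h import *
print(row([.548,.143,.225],176))"
```

```text
([-0.4875, -0.2365, -0.0132], [(np.float64(-0.0665), 'q6 ~', np.float64(-24.8)), (np.float64(0.9335), 'q6 ~', np.float64(155.2))])
```

move_arm(series=[[-0.06,-0.03,-0.013,-0.01],[-0.12,-0.06,-0.013,-0.02],[-0.18,-0.09,-0.013,-0.03],[-0.235,-0.115,-0.013,-0.04],[-0.29,-0.14,-0.013,-0.05],[-0.345,-0.168,-0.013,-0.06],[-0.4,-0.194,-0.013,-0.067],[-0.45,-0.218,-0.013,-0.067],[-0.4875,-0.2365,-0.013,-0.067],[-0.4875,-0.2365,-0.013,-0.067]], fingers=0.0)

```text
t: 1.35
position: [0.5493, 0.1411, 0.224]
eef_rot: [-180.0, -0.1, 175.9]
ft_force: [-0.8, 0.2, 0.2]
finger_gap: 0.496
grip_force: 0.0
```

```bash
cat > look.py <<'E'
import sys
from h import *
st=arm.read_state(); im,d=arm.grab_frame("wrist"); n=sys.argv[1]
cv2.imwrite(f"pics/{n}.png",im); K,M=cam("wrist",st); np.savez(n,P=cloud(K,M,d),K=K,M=M); print(st["t"],st["position"].round(4),st["eef_rot"].round(2),st["finger_gap"],st["ft_force"].round(2))
E
python3 look.py w1
```

```text
1.35 [0.5493 0.1411 0.224 ] [-1.7998e+02 -8.0000e-02  1.7589e+02] 0.49633880079746356 [-0.82  0.2   0.19]
```

View pics/w1.png

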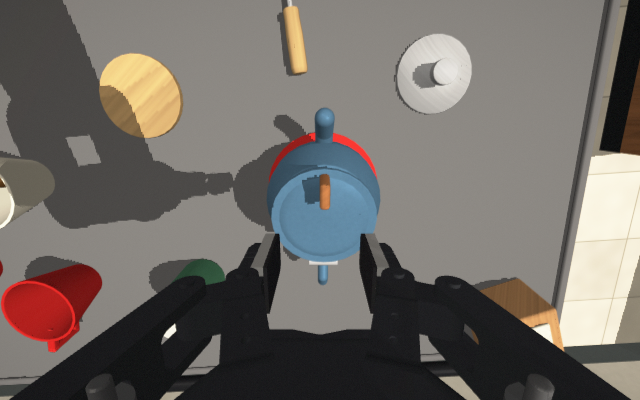

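The wrist view shows the fin at (325,192), the hinge strip at (323,262) and the spout tip at (324,115), nearly in line with the tool's x. Next I measure them.

```bash
python3 - <<'E'
from h import *
z=np.load("w1.npz"); P,K,M=z["P"],z["K"],z["M"]; im=cv2.imread("pics/w1.png"); hsv=cv2.cvtColor(im,cv2.COLOR_BGR2HSV).astype(int); H,S,V=hsv[...,0],hsv[...,1],hsv[...,2]
box=np.zeros(H.shape,bool); box[160:225,305:345]=1
fin=box&(H>4)&(H<20)&(S>120); F=P[fin]; F=F[F[:,2]>.1]; top=F[F[:,2]>F[:,2].max()-.006]
print('fin',len(F),F.min(0).round(4),F.max(0).round(4),'top',np.median(top,0).round(4))
box[:]=0; box[255:270,300:345]=1; hi=box&(S<60)&(V>120); print('hinge px',np.argwhere(hi).mean(0)[::-1],len(P[hi]),np.nanmedian(P[hi],0)); u,v=np.argwhere(hi).mean(0)[::-1]; h=ray(K,M,u,v,.109); print(h)
box[:]=0; box[95:150,305:345]=1; sp=box&(H>95)&(H<120)&(S>90); Q=P[sp]; Q=Q[Q[:,2]>.08]; print('spout',len(Q),Q.min(0),Q.max(0),Q.mean(0))
u=np.argwhere(sp)[:,1].mean(); tip=np.argwhere(sp)[:,0].min(); s=ray(K,M,324.5,tip+8,.095); print('tip',tip,s)
d=h-s; print(np.degrees(np.arctan2(d[1],d[0])),np.hypot(*d[:2]))
# flap plane
box[:]=0; box[172:255,272:378]=1; fl=box&(H>95)&(H<120)&(S>90); Q=P[fl]; Q=Q[Q[:,2]>.1]
e=np.array([np.cos(np.radians(-4)),np.sin(np.radians(-4))]); x=(Q[:,:2]-h[:2])@e; A=np.c_[x,np.ones(len(x))]; k=(x<-.01)&(x>-.035); c=np.linalg.lstsq(A[k],Q[k,2],rcond=None)[0]; print('flap slope rad',np.arctan(-c[0]),c)
c=np.linalg.lstsq(A,Q[:,2],rcond=None)[0]; print('all',np.arctan(-c[0]),c,x.min(),Q[:,1].min(),Q[:,1].max())
red=((H<6)|(H>174))&(S>150)&(np.abs(P[...,2]-.006)<.008)&(np.linalg.norm(P[...,:2]-[.57,.14],axis=-1)<.1); print('red',P[red].min(0),P[red].max(0))
E
```

```text
fin 324 [0.5336 0.1407 0.1301] [0.5588 0.1497 0.1569] top [0.5466 0.1451 0.1537]
hinge px [321.50526316 264.39473684] 380 [0.69462843 0.13514639 0.00072241]
[0.63614312 0.13667674 0.109     ]
spout 386 [0.47584797 0.14100369 0.08013153] [0.50072276 0.15880251 0.09970479] [0.4879096  0.14972742 0.09279125]
tip 108 [0.48341259 0.15029127 0.095     ]
-5.09393134016036 0.15333612717323689
flap slope rad 0.30759258527482153 [-0.31767511  0.11048924]
all 0.08747531659995365 [-0.08769912  0.11814033] -0.10493567052815106 0.09147429165935336 0.19292680242916832
red [ 0.50481872  0.0713842  -0.0017292 ] [0.56544633 0.21532319 0.00824313]
```

```bash
python3 -c "
from h import *
print(row([.547,.1451,.148],175))"
```

```text
([0.0014, 0.0026, 0.0763], [(np.float64(0.0055), 'q6 ~', np.float64(-82.3)), (np.float64(-0.9945), 'q6 ~', np.float64(-262.3))])
```

move_arm(series=[[0.001,0.002,0.01,0.005],[0.0014,0.003,0.022,0.0055],[0.0014,0.003,0.034,0.0055],[0.0014,0.003,0.046,0.0055],[0.0014,0.003,0.056,0.0055],[0.0014,0.003,0.066,0.0055],[0.0014,0.003,0.072,0.0055],[0.0014,0.003,0.076,0.0055],[0.0014,0.003,0.076,0.0055],[0.0014,0.003,0.076,0.0055]])

```text
t: 2.65
position: [0.5471, 0.1463, 0.1494]
eef_rot: [180.0, 0.0, 175.1]
ft_force: [-0.3, -0.0, 0.5]
finger_gap: 0.498
grip_force: 0.0
```

move_arm(series=[[0,0,0,0],[0,0,0,0],[0,0,0,0],[0,0,0,0],[0,0,0,0],[0,0,0,0],[0,0,0,0],[0,0,0,0],[0,0,0,0],[0,0,0,0]], fingers=-1)

```text
t: 3.9
position: [0.5469, 0.1463, 0.1491]
eef_rot: [-180.0, -0.0, 175.1]
ft_force: [0.3, -0.0, 0.1]
finger_gap: 0.003
grip_force: 0.0
```

```bash
python3 look.py w2; python3 -c "
import cv2
a=cv2.imread('pics/w2.png'); cv2.imwrite('pics/w2c.png',cv2.resize(a[80:320,180:470],None,fx=2.4,fy=2.4))"
```

```text
3.9 [0.5469 0.1463 0.1491] [-180.    -0.   175.1] 0.003017170768353801 [ 0.29 -0.03  0.11]
```

View pics/w2c.png

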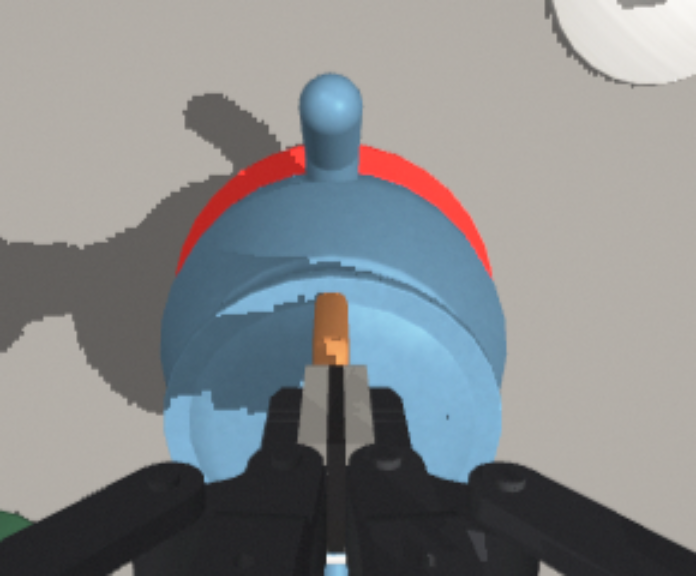

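The fin is at crop (330,330), just below and ahead of the closed fingertips. They stopped above it, so I measure where the tips really are.

```bash
python3 - <<'E'
from h import *
z=np.load("w2.npz"); P=z["P"]; im=cv2.imread("pics/w2.png")
p=np.array([.5469,.1463,.1491]); Rm=R.from_euler('xyz',[180,0,175.1],degrees=True).as_matrix()
T=(P-p)@Rm
for u in (312,316,320,327,331):
    print(u,[ (v,(T[v,u]*1000).round(0).tolist(),im[v,u].tolist()) for v in (206,214,220,226,230,234,238,244,250,260)])
E
```

```text
312 [(206, [12.0, -5.0, 15.0], [55, 87, 133]), (214, [11.0, -5.0, 4.0], [55, 90, 136]), (220, [9.0, -5.0, -3.0], [55, 91, 139]), (226, [7.0, -5.0, -5.0], [52, 88, 136]), (230, [4.0, -5.0, -5.0], [55, 89, 137]), (234, [10.0, -4.0, -25.0], [129, 135, 138]), (238, [11.0, -4.0, -31.0], [130, 137, 140]), (244, [11.0, -4.0, -38.0], [132, 138, 140]), (250, [10.0, -4.0, -42.0], [120, 126, 129]), (260, [11.0, -3.0, -53.0], [120, 126, 129])]
316 [(206, [13.0, -3.0, 13.0], [58, 95, 147]), (214, [11.0, -2.0, 4.0], [61, 100, 153]), (220, [10.0, -2.0, -4.0], [73, 119, 183]), (226, [7.0, -2.0, -6.0], [94, 155, 234]), (230, [4.0, -2.0, -5.0], [56, 92, 142]), (234, [11.0, -2.0, -26.0], [108, 113, 117]), (238, [11.0, -2.0, -31.0], [107, 113, 116]), (244, [11.0, -2.0, -38.0], [87, 89, 92]), (250, [11.0, -2.0, -45.0], [86, 89, 92]), (260, [11.0, -2.0, -53.0], [63, 64, 66])]
320 [(206, [12.0, 0.0, 14.0], [62, 102, 158]), (214, [11.0, 0.0, 3.0], [67, 108, 165]), (220, [10.0, 0.0, -4.0], [70, 114, 177]), (226, [7.0, 0.0, -5.0], [100, 168, 243]), (230, [4.0, 0.0, -6.0], [105, 176, 247]), (234, [11.0, -0.0, 
[... 364 characters left out ...]
 (230, [-7.0, 5.0, 20.0], [217, 184, 131]), (234, [11.0, 4.0, -26.0], [122, 127, 130]), (238, [11.0, 3.0, -31.0], [120, 127, 130]), (244, [11.0, 3.0, -38.0], [120, 126, 129]), (250, [11.0, 3.0, -44.0], [120, 126, 129]), (260, [10.0, 3.0, -52.0], [119, 126, 128])]
331 [(206, [9.0, 7.0, 23.0], [210, 177, 129]), (214, [4.0, 7.0, 22.0], [229, 197, 142]), (220, [0.0, 7.0, 20.0], [221, 186, 133]), (226, [-4.0, 8.0, 21.0], [217, 183, 131]), (230, [-6.0, 7.0, 18.0], [219, 185, 131]), (234, [11.0, 6.0, -26.0], [131, 137, 140]), (238, [11.0, 5.0, -31.0], [121, 127, 130]), (244, [11.0, 5.0, -38.0], [121, 126, 129]), (250, [11.0, 5.0, -45.0], [130, 136, 139]), (260, [11.0, 5.0, -53.0], [120, 126, 129])]
```

The depth data show the real fingertips about 25 mm behind the reported TCP, not 19 mm ahead of it. The real grasp point is therefore about 44 mm back along tool z, and I correct all moves by that.

move_arm(series=[[0,0,0,0],[0,0,0,0],[0,-0.001,0.005,0],[0,-0.001,0.012,0],[0,-0.001,0.02,0],[0,-0.001,0.028,0],[0,-0.001,0.035,0],[0,-0.001,0.04,0],[0,-0.001,0.043,0],[0,-0.001,0.043,0]], fingers=-0.3)

```text
t: 5.2
position: [0.5468, 0.1453, 0.106]
eef_rot: [-180.0, -0.0, 175.1]
ft_force: [-0.0, -0.2, -0.3]
finger_gap: 0.35
grip_force: 0.0
```

move_arm(series=[[0,0,0,0],[0,0,0,0],[0,0,0,0],[0,0,0,0],[0,0,0,0],[0,0,0,0],[0,0,0,0],[0,0,0,0],[0,0,0,0],[0,0,0,0]], fingers=-1)

```text
t: 6.45
position: [0.5468, 0.1452, 0.1062]
eef_rot: [-180.0, 0.0, 175.1]
ft_force: [-3.0, -4.0, 4.6]
finger_gap: 0.095
grip_force: 62.6
```

move_arm(series=[[-0.0042,0,-0.0074,0],[-0.0091,0,-0.0145,0],[-0.0147,0,-0.0212,0],[-0.0207,0,-0.0273,0],[-0.0273,0,-0.0327,0],[-0.0346,0,-0.0376,0],[-0.0421,0,-0.0418,0],[-0.0499,0,-0.0452,0],[-0.0582,0,-0.0479,0],[-0.0666,0,-0.0498,0]])

```text
t: 7.7
position: [0.6123, 0.1399, 0.1558]
eef_rot: [180.0, -0.2, 175.1]
ft_force: [-5.4, -2.2, -2.4]
finger_gap: 0.089
grip_force: 58.4
```

move_arm(series=[[-0.0083,0,-0.0011,0],[-0.0172,0,-0.0015,0],[-0.0258,0,-0.001,0],[-0.0341,0,0.0002,0],[-0.0427,0,0.0023,0],[-0.0511,0,0.0052,0],[-0.0585,0,0.0086,0],[-0.0662,0,0.013,0],[-0.0735,0,0.0182,0],[-0.0796,0,0.0234,0]])

```text
t: 8.95
position: [0.6933, 0.1334, 0.1333]
eef_rot: [179.9, 0.1, 175.1]
ft_force: [-2.9, 2.1, 4.5]
finger_gap: 0.09
grip_force: 59.7
```

```bash
python3 look.py w3; python3 - <<'E'
from h import *
for n in ("scene",):
    im,d=arm.grab_frame(n); cv2.imwrite(f"pics/{n}1.png",im[60:260,260:540]); np.save(n+"1.npy",d)
cv2.imwrite("pics/s1.png",cv2.resize(im[80:260,280:520],None,fx=3,fy=3))
E
```

```text
8.95 [0.6933 0.1334 0.1333] [1.7992e+02 9.0000e-02 1.7510e+02] 0.09026477636457637 [-2.87  2.14  4.52]
```

View pics/s1.png

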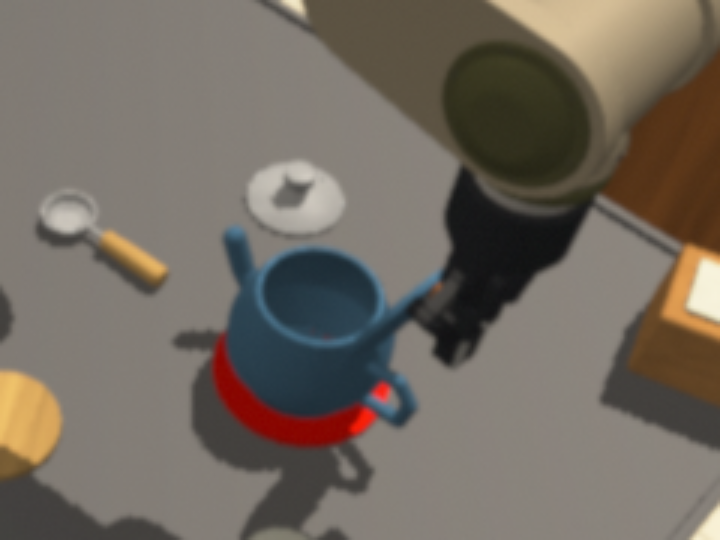

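The flap leans back open at crop (405,305) and the mouth is clear. I nudge it against the stop, release and retreat.

move_arm(series=[[-0.001,0,0.001,0],[-0.002,0,0.002,0],[-0.003,0,0.003,0],[-0.004,0,0.0035,0],[-0.005,0,0.0045,0],[-0.006,0,0.005,0],[-0.007,0,0.006,0],[-0.007,0,0.006,0],[-0.007,0,0.006,0],[-0.007,0,0.006,0]])

```text
t: 10.3
position: [0.6997, 0.1328, 0.1267]
eef_rot: [179.9, 0.1, 175.1]
ft_force: [0.8, 5.2, 4.1]
finger_gap: 0.091
grip_force: 60.5
```

```bash
python3 -c "
from h import *
s=arm.read_state();print(s['t'],s['position'],s['ft_force'],s['q'].round(1))"
```

```text
10.3 [0.69974446 0.13283747 0.126653  ] [0.78507435 5.1758896  4.13809418] [  1.3  46.2  53.3   0.1  80.4 -83.8]
```

move_arm(series=[[-0.001,0,0.001,0],[-0.002,0,0.002,0],[-0.003,0,0.003,0],[-0.004,0,0.004,0],[-0.005,0,0.005,0],[-0.005,0,0.006,0],[-0.006,0,0.0065,0],[-0.006,0,0.0065,0],[-0.006,0,0.0065,0],[-0.006,0,0.0065,0]])

```text
t: 11.55
position: [0.7034, 0.1326, 0.1225]
eef_rot: [180.0, -0.3, 175.1]
ft_force: [-23.0, 3.8, 20.1]
finger_gap: 0.087
grip_force: 60.7
```

```bash
python3 look.py w4; python3 - <<'E'
from h import *
s=arm.read_state();print(s['t'],s['position'],s['ft_force'])
z=np.load("w4.npz"); P=z["P"]; im=cv2.imread("pics/w4.png"); hsv=cv2.cvtColor(im,cv2.COLOR_BGR2HSV).astype(int)
b=(hsv[...,0]>95)&(hsv[...,0]<120)&(hsv[...,1]>90)&(P[...,2]>.115); Q=P[b]; Q=Q[np.linalg.norm(Q[:,:2]-[.65,.135],axis=1)<.08]
e=np.array([np.cos(np.radians(-5)),np.sin(np.radians(-5))]); x=(Q[:,:2]-[.578,.1425])@e
print(len(Q),x.min(),x.max(),Q[:,2].max())
k=(Q[:,2]>.12)&(Q[:,2]<.2); c=np.polyfit(Q[k,2],x[k],1); r=x-np.polyval(c,Q[:,2]); k&=np.abs(r)<.004; c=np.polyfit(Q[k,2],x[k],1); print('lean deg',np.degrees(np.arctan(c[0])),'x at z=.107',np.polyval(c,.107),k.sum())
E
```

```text
11.55 [0.7034 0.1326 0.1225] [179.99  -0.25 175.15] 0.08687531574512566 [-23.01   3.76  20.12]
11.6 [0.70336027 0.13260957 0.12244858] [-22.93343652   3.64317379  20.07731196]
27273 0.056394782431997414 0.10139566773226376 0.20208327949214808
lean deg 25.11217378657834 x at z=.107 0.052802474669987845 26110
```

move_arm(series=[[0.001,0,-0.002,0],[0.001,0,-0.002,0],[0.001,0,-0.002,0],[-0.001,0,-0.012,0],[-0.004,0,-0.024,0],[-0.008,0,-0.038,0],[-0.01,0,-0.052,0],[-0.01,0,-0.066,0],[-0.01,0,-0.08,0],[-0.01,0,-0.1,0]], fingers=-0.2)

```text
t: 12.85
position: [0.7151, 0.1309, 0.2207]
eef_rot: [-180.0, -0.0, 175.1]
ft_force: [-0.5, -0.3, 0.1]
finger_gap: 0.403
grip_force: 0.0
```

```bash
python3 look.py w5; python3 - <<'E'
from h import *
s=arm.read_state()
print(row([.514,-.316,.20],70,s))
z=np.load("w5.npz"); P=z["P"]; im=cv2.imread("pics/w5.png"); hsv=cv2.cvtColor(im,cv2.COLOR_BGR2HSV).astype(int)
b=(hsv[...,0]>95)&(hsv[...,0]<120)&(hsv[...,1]>90)&(P[...,2]>.115); Q=P[b]; Q=Q[np.linalg.norm(Q[:,:2]-[.65,.135],axis=1)<.08]
e=np.array([np.cos(np.radians(-5)),np.sin(np.radians(-5))]); x=(Q[:,:2]-[.578,.1425])@e
k=(Q[:,2]>.12)&(Q[:,2]<.2); c=np.polyfit(Q[k,2],x[k],1); r=x-np.polyval(c,Q[:,2]); k&=np.abs(r)<.004; c=np.polyfit(Q[k,2],x[k],1); print('lean deg',np.degrees(np.arctan(c[0])),'x at z=.107',np.polyval(c,.107),k.sum())
E
```

```text
12.85 [0.7151 0.1309 0.2207] [-1.7999e+02 -5.0000e-02  1.7510e+02] 0.4032841485397399 [-0.54 -0.31  0.1 ]
([0.1631, -0.4625, 0.0233], [(np.float64(0.5839), 'q6 ~', np.float64(21.2)), (np.float64(-0.4161), 'q6 ~', np.float64(-158.8))])
lean deg 25.026446352090616 x at z=.107 0.05279691106886146 7049
```

move_arm(series=[[0.016,-0.046,0.0,0.058],[0.033,-0.092,0.0,0.117],[0.049,-0.138,0.005,0.175],[0.065,-0.185,0.01,0.233],[0.082,-0.231,0.015,0.292],[0.098,-0.277,0.02,0.35],[0.115,-0.324,0.023,0.408],[0.131,-0.37,0.023,0.467],[0.147,-0.416,0.023,0.525],[0.163,-0.4625,0.023,0.584]])

```text
t: 14.15
position: [0.5126, -0.3173, 0.1972]
eef_rot: [180.0, 0.0, 69.6]
ft_force: [0.3, -0.3, -0.2]
finger_gap: 0.4
grip_force: 0.0
```

```bash
python3 - <<'E'
from h import *
s=arm.read_state(); print(s['position'],s['eef_rot'],s['q'].round(1))
E
python3 look.py w6;  python3 - <<'E'
import cv2
a=cv2.imread("pics/w6.png"); cv2.imwrite("pics/w6c.png",a)
E
```

```text
[ 0.51261341 -0.31734955  0.19724807] [1.79984342e+02 3.95582516e-03 6.96301783e+01] [-42.9  28.5  72.7   0.   78.8 -22.5]
14.15 [ 0.5126 -0.3173  0.1972] [179.98   0.    69.63] 0.39997634148929906 [ 0.26 -0.26 -0.22]
```

View pics/w6.png

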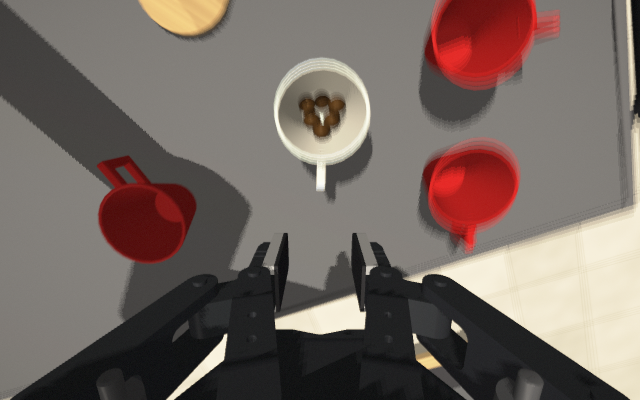

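The white mug with its balls is at (322,110) and its handle points down the image at (321,175), almost along the tool's x. The red mugs at (485,35), (470,185) and (145,215) are ignored.

```bash
python3 look.py w7; python3 - <<'E'
from h import *
from meas import circ
E
python3 - <<'E' 2>/dev/null | tail -5
from h import *
from scipy.optimize import least_squares
z=np.load("w7.npz"); P,K,M=z["P"],z["K"],z["M"]; im=cv2.imread("pics/w7.png"); hsv=cv2.cvtColor(im,cv2.COLOR_BGR2HSV).astype(int); S,V=hsv[...,1],hsv[...,2]
w=(S<60)&(V>120)&(P[...,2]>.02)&(P[...,2]<.09)&(np.linalg.norm(P[...,:2]-[.539,-.249],axis=-1)<.1)
Q=P[w]; rim=Q[Q[:,2]>.070]
f=lambda a:np.hypot(rim[:,0]-a[0],rim[:,1]-a[1])-.044
c=least_squares(f,[.539,-.249],loss='soft_l1',f_scale=.002).x
hd=Q[(np.linalg.norm(Q[:,:2]-c,axis=1)>.052)&(Q[:,2]>.045)]
d=c-hd[:,:2].mean(0); yaw=np.arctan2(d[1],d[0]); r=np.linalg.norm(hd[:,:2]-c,axis=1)
print(c,len(rim),rim[:,2].max(),np.degrees(yaw),len(hd),r.max(),hd[:,2].max(),np.median(hd[:,2]))
e=np.array([np.cos(yaw),np.sin(yaw)]); g=c-.068*e; print('grip',g)
print(row([*g,.20],np.degrees(yaw)))
E
```

```text
14.2 [ 0.5102 -0.3224  0.197 ] [-1.800e+02  1.300e-01  6.895e+01] 0.3977832811619534 [-3.19 -5.74 -0.51]
top table z 0.0008395828104839076
blue 2893 [ 0.476 -0.252 -0.019] [0.919 0.219 0.134]
coaster 1514 [ 0.4443 -0.0748  0.0097] (array([ 0.4445, -0.075 ,  0.0501]), np.float64(0.0002))
mug 714 236 (array([ 0.5386, -0.2486,  0.0427]), np.float64(0.0012)) 0.07970491233626542
fin 60 [0.5454 0.144  0.1522] [0.534 0.141 0.133] [0.556 0.149 0.16 ] [201.4        226.41666667]
red 250 [0.504 0.072 0.   ] [0.567 0.194 0.012]
0.1 222 (array([0.5782, 0.1459, 0.0541]), np.float64(0.0088))
0.07 238 (array([0.5764, 0.1434, 0.0631]), np.float64(0.0025))
0.04 13 (array([0.6527, 0.192 , 0.0575]), np.float64(0.0012))
scene table z 8.470478640498769e-05
blue 2601 [0.483 0.075 0.028] [0.684 0.19  0.131]
coaster 1209 [ 0.4482 -0.0785  0.0087] (array([ 0.4471, -0.0777,  0.051 ]), np.float64(0.0004))
mug 376 248 (array([ 0.5396, -0.2497,  0.0433]), np.float64(0.0011)) 0.07847781411058219
fin 64 [0.5484 0.1414 0.1464] [0.539 0.139 0.13 ] [0.559 0.146 0.156] [158.984375 378.640625]
red 160 [0.51 0.07 0.  ] [0.569 0.12  0.009]
0.1 223 (array([0.5707, 0.1777, 0.0839]), np.float64(0.0034))
0.07 301 (array([0.5753, 0.1488, 0.0691]), np.float64(0.0035))
0.04 67 (array([ 1044.7155, -1227.09  ,  1611.2485]), np.float64(0.0043))
[ 0.5392543  -0.25028599] 1630 0.07737613510011332 69.6170357067537 203 0.07600635420913292 0.06484408985676576 0.0628542111308314
grip [ 0.51557036 -0.31402821]
([0.0068, 0.0018, -0.0031], [(np.float64(-0.0006), 'q6 ~', np.float64(-22.7)), (np.float64(0.9994), 'q6 ~', np.float64(157.3))])
```

move_arm(series=[[0.0027,0.0016,0.0,0.002],[0.0027,0.0016,0.02,0.002],[0.0027,0.0016,0.045,0.002],[0.0027,0.0016,0.075,0.002],[0.0027,0.0016,0.105,0.002],[0.0027,0.0016,0.135,0.002],[0.0027,0.0016,0.16,0.002],[0.0027,0.0016,0.178,0.002],[0.0027,0.0016,0.188,0.002],[0.0027,0.0016,0.19,0.002]])

```text
t: 15.5
position: [0.5161, -0.3138, 0.0069]
eef_rot: [-180.0, -0.0, 69.7]
ft_force: [0.3, -0.2, 1.0]
finger_gap: 0.399
grip_force: 0.0
```

move_arm(series=[[0,0,0,0],[0,0,0,0],[0,0,0,0],[0,0,0,0],[0,0,0,0],[0,0,0,0],[0,0,0,0],[0,0,0,0],[0,0,0,0],[0,0,0,0]], fingers=-1)

```text
t: 16.75
position: [0.5161, -0.3144, 0.0077]
eef_rot: [179.9, 0.0, 69.6]
ft_force: [-1.2, -0.5, 5.2]
finger_gap: 0.101
grip_force: 58.9
```

move_arm(series=[[0,0,-0.002,0],[0,0,-0.006,0],[0,0,-0.012,0],[0,0,-0.02,0],[0,0,-0.028,0],[0,0,-0.036,0],[0,0,-0.044,0],[0,0,-0.05,0],[0,0,-0.05,0],[0,0,-0.05,0]])

```text
t: 18.0
position: [0.5157, -0.3139, 0.0567]
eef_rot: [-180.0, -0.0, 69.6]
ft_force: [0.2, -1.0, -3.9]
finger_gap: 0.109
grip_force: 58.3
```

```bash
cat > tilt.py <<'E'
# mug tilt from the wrist depth: fit the rim plane in tool axes; count brown pixels
import sys
from h import *
st=arm.read_state(); im,d=arm.grab_frame("wrist"); n=sys.argv[1]; cv2.imwrite(f"pics/{n}.png",im)
K,M=cam("wrist",st); P=cloud(K,M,d); Rm=R.from_euler('xyz',st["eef_rot"],degrees=True).as_matrix(); T=(P-st["position"])@Rm; np.savez(n,P=P,T=T,K=K,M=M)
hsv=cv2.cvtColor(im,cv2.COLOR_BGR2HSV).astype(int); H,S,V=hsv[...,0],hsv[...,1],hsv[...,2]
w=(S<70)&(V>120)&(T[...,0]>-.02)&(T[...,0]<.2)&(np.abs(T[...,1])<.06)&(T[...,2]>-.09)&(P[...,2]>.01)
br=(H>4)&(H<22)&(S>90)&(V<150)&(np.abs(T[...,1])<.07)&(T[...,0]>0)&(T[...,0]<.2)
Q=T[w]; print(st["t"],st["position"].round(4),st["ft_force"].round(1),'white',len(Q),'brown',br.sum(),'brown T mean',np.nanmean(T[br],0).round(3) if br.sum() else '')
m=np.abs(Q[:,1])<.006; q=Q[m]  # profile along centre plane
for x in np.arange(-.02,.16,.012):
    s=q[np.abs(q[:,0]-x)<.006]
    if len(s)>3: print(round(x*1000),'top z(mm above true grasp)',round((-(s[:,2].min())-.044)*1000),round((-(s[:,2].max())-.044)*1000))
E
python3 tilt.py t1
```

```text
18.0 [ 0.5157 -0.3139  0.0567] [ 0.2 -1.  -3.9] white 45458 brown 7180 brown T mean [ 0.069 -0.    -0.02 ]
-8 top z(mm above true grasp) 13 9
4 top z(mm above true grasp) 13 9
16 top z(mm above true grasp) 13 9
28 top z(mm above true grasp) 25 -10
40 top z(mm above true grasp) -5 -29
64 top z(mm above true grasp) -29 -49
76 top z(mm above true grasp) -35 -49
88 top z(mm above true grasp) -36 -48
100 top z(mm above true grasp) 10 -41
112 top z(mm above true grasp) 8 4
```

```bash
python3 -c "
from h import *
print(row([.5640,-.0169,.141],85))"
```

```text
([0.2953, -0.0583, -0.0843], [(np.float64(-0.0855), 'q6 ~', np.float64(-37.4)), (np.float64(0.9145), 'q6 ~', np.float64(142.6))])
```

move_arm(series=[[0.006,-0.001,-0.02,-0.002],[0.025,-0.005,-0.04,-0.007],[0.058,-0.011,-0.06,-0.017],[0.1,-0.02,-0.075,-0.029],[0.147,-0.029,-0.084,-0.043],[0.193,-0.038,-0.084,-0.056],[0.235,-0.046,-0.084,-0.068],[0.268,-0.053,-0.084,-0.078],[0.289,-0.057,-0.084,-0.084],[0.295,-0.058,-0.084,-0.0855]])

```text
t: 19.3
position: [0.5642, -0.0163, 0.1407]
eef_rot: [-180.0, -0.0, 85.1]
ft_force: [-0.0, -0.2, -3.3]
finger_gap: 0.112
grip_force: 58.7
```

```bash
python3 tilt.py t2
```

```text
19.3 [ 0.5642 -0.0163  0.1407] [-0.  -0.2 -3.3] white 44240 brown 7180 brown T mean [ 0.068 -0.    -0.02 ]
-8 top z(mm above true grasp) 12 9
4 top z(mm above true grasp) 12 9
16 top z(mm above true grasp) 13 9
28 top z(mm above true grasp) 24 -10
40 top z(mm above true grasp) -5 -30
52 top z(mm above true grasp) -47 -48
64 top z(mm above true grasp) -26 -49
76 top z(mm above true grasp) -46 -49
88 top z(mm above true grasp) -36 -48
100 top z(mm above true grasp) 10 -41
112 top z(mm above true grasp) 8 5
```

The mug is held firmly upright over the near side of the pot. I'll now tip it by rolling its foot edge on the teapot rim.

move_arm(series=[[0,0,0.01,0],[0,0,0.022,0],[0.003,0,0.0297,0],[0.008,0,0.0297,0],[0.0136,0,0.0297,0],[0.0159,0,0.0256,0],[0.0182,0,0.0215,0],[0.0209,0,0.0177,0],[0.0236,0,0.0138,0],[0.0265,0,0.0102,0]])

```text
t: 20.6
position: [0.5666, 0.0092, 0.1311]
eef_rot: [180.0, -0.0, 85.0]
ft_force: [0.2, 0.2, -2.5]
finger_gap: 0.107
grip_force: 58.7
```

```bash
python3 tilt.py t3; python3 - <<'E'
from h import *
im,d=arm.grab_frame("scene"); cv2.imwrite("pics/s2.png",cv2.resize(im[80:260,280:520],None,fx=3,fy=3))
E
```

```text
20.6 [0.5666 0.0092 0.1311] [ 0.2  0.2 -2.5] white 44246 brown 7194 brown T mean [ 0.068 -0.    -0.02 ]
-8 top z(mm above true grasp) 12 9
4 top z(mm above true grasp) 13 9
16 top z(mm above true grasp) 13 8
28 top z(mm above true grasp) 24 -9
40 top z(mm above true grasp) -4 -29
52 top z(mm above true grasp) -47 -49
64 top z(mm above true grasp) -26 -49
76 top z(mm above true grasp) -37 -48
88 top z(mm above true grasp) -36 -49
100 top z(mm above true grasp) 10 -41
112 top z(mm above true grasp) 8 4
```

View pics/s2.png

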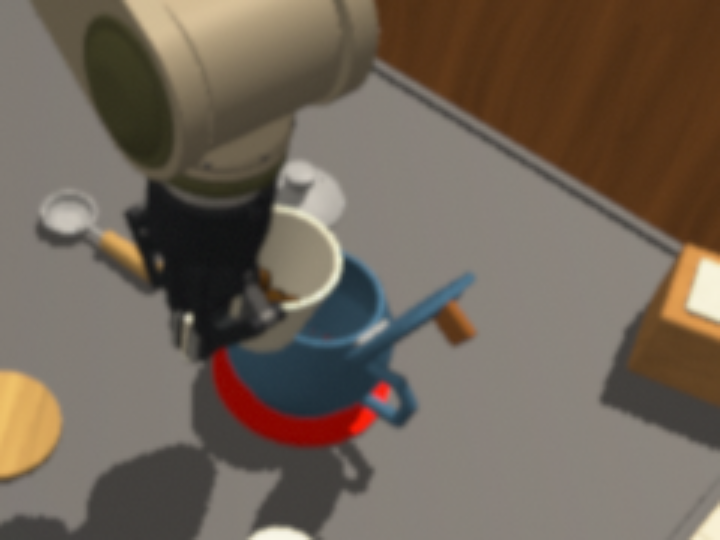

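The picture shows the mug (crop 290,265) still upright with its foot above the rim, so no contact yet. I back off, go lower and feel for the rim.

move_arm(series=[[-0.01,0,0,0],[-0.018,0,0.006,0],[-0.018,0,0.014,0],[-0.018,0,0.022,0],[-0.016,0,0.0225,0],[-0.013,0,0.0225,0],[-0.011,0,0.0225,0],[-0.009,0,0.0225,0],[-0.008,0,0.0225,0],[-0.007,0,0.0225,0]])

```text
t: 21.95
position: [0.5664, -0.0012, 0.1094]
eef_rot: [179.9, 0.4, 85.0]
ft_force: [-4.0, -19.7, 2.1]
finger_gap: 0.107
grip_force: 59.4
```

move_arm(series=[[0.003,0,0.0,0],[0.0045,0,-0.004,0],[0.006,0,-0.0084,0],[0.0085,0,-0.0124,0],[0.0111,0,-0.0164,0],[0.014,0,-0.02,0],[0.0169,0,-0.0237,0],[0.02,0,-0.027,0],[0.0234,0,-0.0304,0],[0.0234,0,-0.0304,0]])

```text
t: 23.2
position: [0.5681, 0.0246, 0.1391]
eef_rot: [180.0, 0.1, 85.0]
ft_force: [-1.2, -6.1, -2.0]
finger_gap: 0.108
grip_force: 59.3
```

```bash
python3 tilt.py t4
```

```text
23.2 [0.5681 0.0246 0.1391] [-1.2 -6.1 -2. ] white 37188 brown 5002 brown T mean [ 0.051 -0.     0.001]
-8 top z(mm above true grasp) 14 10
4 top z(mm above true grasp) 14 6
16 top z(mm above true grasp) 9 1
28 top z(mm above true grasp) 15 -47
40 top z(mm above true grasp) -54 -69
52 top z(mm above true grasp) -53 -70
64 top z(mm above true grasp) -71 -75
76 top z(mm above true grasp) -54 -72
88 top z(mm above true grasp) -36 -56
100 top z(mm above true grasp) -16 -39
112 top z(mm above true grasp) -15 -21
```

The mug now turns in the grip as planned, at about 20° of tilt and low force. I continue.

move_arm(series=[[0.007,0,-0.0063,0],[0.0145,0,-0.012,0],[0.0225,0,-0.0167,0],[0.0308,0,-0.021,0],[0.0395,0,-0.0243,0],[0.0485,0,-0.027,0],[0.0535,0,-0.0281,0],[0.0577,0,-0.0289,0],[0.0577,0,-0.0289,0],[0.0577,0,-0.0289,0]])

```text
t: 24.5
position: [0.573, 0.0827, 0.1675]
eef_rot: [-180.0, 0.0, 85.0]
ft_force: [-0.7, -0.1, -2.7]
finger_gap: 0.11
grip_force: 58.6
```

```bash
python3 tilt.py t5; python3 - <<'E'
from h import *
im,d=arm.grab_frame("scene"); a=cv2.resize(im[90:250,300:500],None,fx=2,fy=2); im,d=arm.grab_frame("wrist"); b=cv2.resize(im,(400,250))
o=np.zeros((320,800,3),np.uint8); o[:,:400]=a; o[:250,400:]=b; cv2.imwrite("pics/s3.png",o)
E
```

```text
24.5 [0.573  0.0827 0.1675] [-0.7 -0.1 -2.7] white 23583 brown 3945 brown T mean [0.039 0.    0.019]
-20 top z(mm above true grasp) -1 -2
-8 top z(mm above true grasp) 14 -1
4 top z(mm above true grasp) 15 -70
16 top z(mm above true grasp) 7 -71
28 top z(mm above true grasp) 6 -86
52 top z(mm above true grasp) -67 -86
64 top z(mm above true grasp) -69 -80
76 top z(mm above true grasp) -58 -71
88 top z(mm above true grasp) -50 -62
100 top z(mm above true grasp) -47 -53
112 top z(mm above true grasp) -113 -118
```

View pics/s3.png

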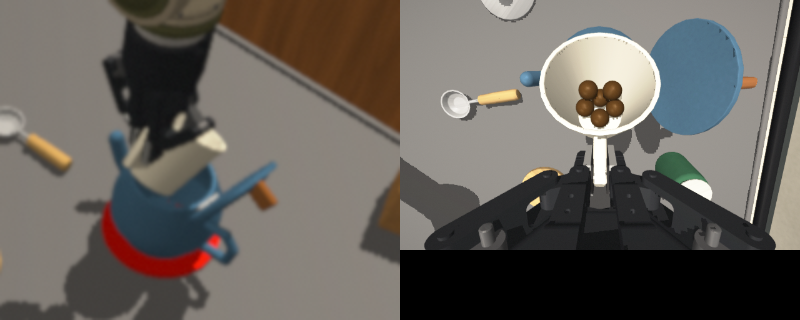

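The wrist view (right panel) shows all six balls in the mug at about 37° tilt. The mug slid over the rim and lost contact, so I back off and re-engage lower.

move_arm(series=[[-0.028,0,0,0],[-0.052,0,0.004,0],[-0.052,0,0.0149,0],[-0.044,0,0.0149,0],[-0.0359,0,0.0145,0],[-0.031,0,0.012,0],[-0.0268,0,0.0105,0],[-0.0225,0,0.009,0],[-0.0182,0,0.0075,0],[-0.0138,0,0.006,0]])

```text
t: 25.9
position: [0.5723, 0.0692, 0.1627]
eef_rot: [179.9, 0.1, 85.1]
ft_force: [0.4, -5.8, -0.6]
finger_gap: 0.104
grip_force: 59.2
```

```bash
cat > tt.py <<'E'
# tilt from the far/near rim in wrist depth: rim is a circle r~44 in a plane; use handle top bar direction and far lip
import sys
from h import *
st=arm.read_state(); im,d=arm.grab_frame("wrist"); n=sys.argv[1]; cv2.imwrite(f"pics/{n}.png",im)
K,M=cam("wrist",st); P=cloud(K,M,d); Rm=R.from_euler('xyz',st["eef_rot"],degrees=True).as_matrix(); T=(P-st["position"])@Rm
hsv=cv2.cvtColor(im,cv2.COLOR_BGR2HSV).astype(int); H,S,V=hsv[...,0],hsv[...,1],hsv[...,2]
x=T[...,0]*1000; z=-T[...,2]*1000-44; y=T[...,1]*1000
w=(S<70)&(V>110)&(np.abs(y)<60)&(P[...,2]>.03)&(x>10)&(x<130)&(z<30)
br=(H>4)&(H<22)&(S>90)&(V<170)&(np.abs(y)<60)&(x>-30)&(x<130)&(z<0)&(P[...,2]>.02)
# rim points: distance to tilted mug rim circle is minimal over theta
q=np.c_[x[w],y[w],z[w]]; best=[]
for th in np.arange(0,120,1.):
    c,s=np.cos(np.radians(th)),np.sin(np.radians(th)); a=c*q[:,0]-s*q[:,2]; b=s*q[:,0]+c*q[:,2]
    r=np.hypot(a-68,q[:,1]); ro=27+19*(b+52)/75
    ok=(b>-52)&(b<24)&((np.abs(r-ro)<2)|(np.abs(r-(ro-4))<2)); best.append((ok.mean(),th))
g=np.array([.578,.1425]); e=st["position"][:2]-g; dd=np.array([np.cos(np.radians(85)),np.sin(np.radians(85))])
print('t',st["t"],'s',(e@dd).round(4),'lat',(e@[dd[1],-dd[0]]).round(4),'z',(st["position"][2]+.044).round(4),'F',st["ft_force"].round(1),'tilt',sorted(best)[-3:],len(q),'brown',br.sum(), (np.c_[x,y,z].reshape(3,-1) if 0 else [np.nanmean(a[br]).round() for a in (x,y,z)]) if br.sum() else '')
E
python3 tt.py t6
```

```text
t 25.9 s -0.0736 lat 0.0008 z 0.2067 F [ 0.4 -5.8 -0.6] tilt [(np.float64(0.8016895685184195), np.float64(41.0)), (np.float64(0.8050580120836229), np.float64(39.0)), (np.float64(0.8059134898144683), np.float64(40.0))] 18703 brown 3339 [np.float64(30.0), np.float64(0.0), np.float64(-69.0)]
```

move_arm(series=[[0.0045,0,-0.0013,0],[0.009,0,-0.0026,0],[0.0135,0,-0.0033,0],[0.0181,0,-0.0041,0],[0.0227,0,-0.0042,0],[0.027,0,-0.004,0],[0.031,0,-0.0035,0],[0.0347,0,-0.0026,0],[0.0347,0,-0.0026,0],[0.0347,0,-0.0026,0]])

```text
t: 27.2
position: [0.5747, 0.1042, 0.1641]
eef_rot: [-180.0, -0.0, 85.0]
ft_force: [0.5, 1.1, -3.3]
finger_gap: 0.109
grip_force: 60.5
```

```bash
python3 tt.py t7; python3 - <<'E'
from h import *
im,d=arm.grab_frame("scene"); a=cv2.resize(im[90:250,300:500],None,fx=2,fy=2); b=cv2.resize(cv2.imread("pics/t7.png"),(400,250))
o=np.zeros((320,800,3),np.uint8); o[:,:400]=a; o[:250,400:]=b; cv2.imwrite("pics/s4.png",o)
E
```

```text
t 27.2 s -0.0384 lat 0.0001 z 0.2081 F [ 0.5  1.1 -3.3] tilt [(np.float64(0.7109433448955995), np.float64(54.0)), (np.float64(0.7128477181527579), np.float64(52.0)), (np.float64(0.7139359314425627), np.float64(53.0))] 14703 brown 1401 [np.float64(20.0), np.float64(0.0), np.float64(-77.0)]
```

View pics/s4.png

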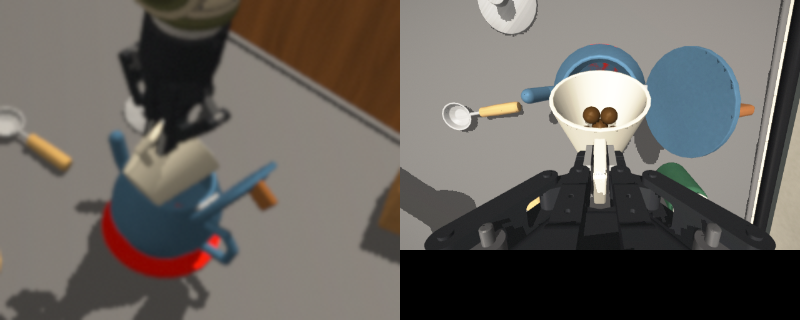

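The wrist view shows the balls still in the mug at about 55° tilt, with the rim over the mouth. Contact was lost again because at this tilt the push has to be downward. I'll check the tilt from the far lip.

```bash
cat > tt.py <<'E'
import sys
from h import *
st=arm.read_state(); im,d=arm.grab_frame("wrist"); n=sys.argv[1]; cv2.imwrite(f"pics/{n}.png",im)
K,M=cam("wrist",st); P=cloud(K,M,d); Rm=R.from_euler('xyz',st["eef_rot"],degrees=True).as_matrix(); T=(P-st["position"])@Rm
hsv=cv2.cvtColor(im,cv2.COLOR_BGR2HSV).astype(int); H,S,V=hsv[...,0],hsv[...,1],hsv[...,2]
x=T[...,0]*1000; z=-T[...,2]*1000-44; y=T[...,1]*1000; r=np.hypot(x,z)
w=((S<80)&(V>100)&(np.abs(y)<50)&(r<125)&(z<30)&(P[...,2]>.05)).astype(np.uint8)
br=(H>4)&(H<22)&(S>90)&(V<170)&(np.abs(y)<60)&(r<125)&(z<0)
num,lab,stt,_=cv2.connectedComponentsWithStats(w); k=1+np.argmax(stt[1:,4]); out=[]
for u in range(305,336,5):
    v=np.where(lab[:,u]==k)[0]
    if len(v): v=v.min()+1; out.append((11.4-np.degrees(np.arctan2(z[v,u],x[v,u])),r[v,u]))
# handle top bar edge slope
hb=(S<80)&(V>100)&(np.abs(y)<7)&(r<30)&(z>-25); 
g=np.array([.578,.1425]); e=st["position"][:2]-g; dd=np.array([np.cos(np.radians(85)),np.sin(np.radians(85))])
print('t',st["t"],'s',(e@dd).round(4),'lat',(e@[dd[1],-dd[0]]).round(4),'z',(st["position"][2]+.044).round(4),'F',st["ft_force"].round(1),'tilt',np.median([o[0] for o in out]).round(1),'r(116)',np.median([o[1] for o in out]).round(1),'brown',br.sum())
E
python3 tt.py t8
```

```text
t 27.3 s -0.0386 lat 0.0001 z 0.2081 F [-0.1 -0.2 -2.7] tilt 62.1 r(116) 109.0 brown 1404
```

move_arm(series=[[-0.0112,0,-0.006,0],[-0.0212,0,-0.006,0],[-0.0212,0,-0.002,0],[-0.0204,0,0.002,0],[-0.0133,0,0.0017,0],[-0.009,0,0.0017,0],[-0.0046,0,0.0017,0],[-0.0002,0,0.002,0],[0.004,0,0.0024,0],[0.004,0,0.0024,0]])

```text
t: 28.6
position: [0.5765, 0.1068, 0.1643]
eef_rot: [179.7, 0.1, 85.0]
ft_force: [-1.1, -4.6, 13.2]
finger_gap: 0.107
grip_force: 72.9
```

```bash
python3 tt.py t9
```

```text
t 28.6 s -0.0357 lat 0.0016 z 0.2083 F [-1.1 -4.6 13.2] tilt 69.8 r(116) 109.3 brown 701
```

move_arm(series=[[0.0022,0,0.0004,0],[0.0044,0,0.0007,0],[0.0067,0,0.0012,0],[0.0089,0,0.0017,0],[0.011,0,0.0022,0],[0.0131,0,0.0027,0],[0.0152,0,0.0033,0],[0.0173,0,0.0039,0],[0.0194,0,0.0046,0],[0.0215,0,0.0053,0]])

```text
t: 29.9
position: [0.5785, 0.1285, 0.1588]
eef_rot: [179.7, 0.1, 85.0]
ft_force: [-1.1, -2.8, 10.2]
finger_gap: 0.106
grip_force: 69.0
```

```bash
python3 tt.py t10
```

```text
t 29.9 s -0.0139 lat 0.0017 z 0.2028 F [-1.1 -2.8 10.2] tilt 81.8 r(116) 108.4 brown 2526
```

move_arm(series=[[0.002,0,0.0008,0],[0.0041,0,0.0016,0],[0.006,0,0.0025,0],[0.0083,0,0.0035,0],[0.0095,0,0.004,0],[0.0095,0,0.004,0],[0.0095,0,0.004,0],[0.0095,0,0.004,0],[0.0095,0,0.004,0],[0.0095,0,0.004,0]])

```text
t: 31.2
position: [0.5792, 0.1381, 0.1547]
eef_rot: [179.7, 0.1, 85.0]
ft_force: [-0.1, -3.1, 10.9]
finger_gap: 0.11
grip_force: 65.3
```

```bash
python3 tt.py t11; cat > balls.py <<'E'
# brown blobs in scene/top: world positions of brown pixels near the pot
from h import *
for n in ("top","scene","wrist"):
    st=arm.read_state(); im,d=arm.grab_frame(n); K,M=cam(n,st); P=cloud(K,M,d); hsv=cv2.cvtColor(im,cv2.COLOR_BGR2HSV).astype(int); H,S,V=hsv[...,0],hsv[...,1],hsv[...,2]
    b=((H>4)&(H<22)&(S>110)&(V<150)&(P[...,0]>.2)&(P[...,0]<.8)&(P[...,1]<.4)&(P[...,1]>-.4)).astype(np.uint8)
    k,lab,s,c=cv2.connectedComponentsWithStats(b)
    for i in range(1,k):
        if s[i,4]>12: p=np.nanmedian(P[lab==i],0); print(n,s[i,4],c[i].round(),p.round(3))
E
python3 balls.py
```

```text
t 31.2 s -0.0042 lat 0.0016 z 0.1987 F [-0.1 -3.1 10.9] tilt 86.7 r(116) 110.0 brown 0
top 398 [141. 108.] [0.76  0.36  0.042]
top 26 [232. 128.] [0.689 0.131 0.187]
top 569 [341. 245.] [ 0.463 -0.098  0.01 ]
top 37 [248. 272.] [0.394 0.115 0.015]
scene 26 [428.  98.] [0.615 0.149 0.347]
scene 53 [324. 168.] [0.404 0.115 0.01 ]
scene 400 [500. 194.] [0.779 0.349 0.039]
scene 79 [431. 188.] [0.688 0.13  0.181]
scene 491 [277. 230.] [ 0.467 -0.101  0.009]
wrist 201 [332. 160.] [0.595 0.16  0.023]
wrist 13 [312. 165.] [0.574 0.156 0.019]
wrist 71 [188. 202.] [0.433 0.125 0.011]
```

The balls appear to have left the mug: brown pixels inside the pot at z ≈ 0.02, none on the cart. I give it a small shake, lift clear and check.

move_arm(series=[[0,0,-0.005,0],[0.003,0,-0.002,0],[0,0,-0.006,0],[0.003,0,-0.003,0],[0,0,-0.01,0],[0,0,-0.02,0],[0,0,-0.03,0],[-0.005,0,-0.042,0],[-0.02,0,-0.055,0],[-0.04,0,-0.06,0]])

```text
t: 32.65
position: [0.5745, 0.0974, 0.2137]
eef_rot: [179.9, 0.0, 85.0]
ft_force: [-0.4, -0.5, -2.3]
finger_gap: 0.103
grip_force: 62.7
```

```bash
python3 tt.py t12; python3 balls.py | grep -v top; python3 - <<'E'
from h import *
st=arm.read_state(); im,d=arm.grab_frame("wrist"); K,M=cam("wrist",st); P=cloud(K,M,d); cv2.imwrite("pics/p12.png",im)
pot=(np.hypot(P[...,0]-.578,P[...,1]-.1425)<.05)&(P[...,2]>0)&(P[...,2]<.1)
g=cv2.cvtColor(im,cv2.COLOR_BGR2HSV).astype(int); br=pot&(g[...,0]>2)&(g[...,0]<25)&(g[...,1]>90); print('brown in pot',br.sum(),'pot px',pot.sum(), np.nanpercentile(P[br],[5,50,95],axis=0).round(3) if br.any() else '')
E
```

```text
t 32.65 s -0.0452 lat 0.0005 z 0.2577 F [-0.4 -0.5 -2.3] tilt 86.1 r(116) 109.8 brown 0
scene 21 [415.  92.] [0.611 0.107 0.385]
scene 52 [324. 168.] [0.404 0.115 0.01 ]
scene 400 [500. 194.] [0.779 0.349 0.039]
scene 80 [431. 188.] [0.688 0.13  0.18 ]
scene 22 [272. 237.] [ 0.468 -0.119  0.002]
wrist 206 [332. 120.] [0.595 0.157 0.023]
wrist 203 [314. 130.] [0.573 0.147 0.023]
wrist 197 [336. 140.] [0.598 0.133 0.023]
wrist 309 [315. 152.] [0.572 0.122 0.023]
wrist 27 [491. 142.] [0.693 0.138 0.179]
wrist 184 [338. 157.] [0.598 0.113 0.023]
wrist 84 [198. 162.] [0.432 0.119 0.015]
wrist 43 [495. 155.] [0.691 0.131 0.189]
wrist 50 [258. 266.] [ 0.475 -0.036  0.004]
brown in pot 1091 pot px 5146 [[0.566 0.108 0.018]
 [0.59  0.132 0.023]
 [0.604 0.16  0.026]]
```

Five or six balls show on the pot floor, and the mug now weighs about what an empty one should. To turn it back upright I use the lip on the near rim.

move_arm(series=[[-0.006,0,0.022,0],[-0.016,0,0.036,0],[-0.019,0,0.046,0],[-0.025,0,0.047,0],[-0.0316,0,0.0487,0],[-0.0404,0,0.0514,0],[-0.0489,0,0.055,0],[-0.057,0,0.0592,0],[-0.0648,0,0.0642,0],[-0.0648,0,0.0642,0]])

```text
t: 34.15
position: [0.5699, 0.0335, 0.1499]
eef_rot: [179.8, 0.0, 85.0]
ft_force: [-0.5, -2.6, 8.6]
finger_gap: 0.11
grip_force: 62.1
```

```bash
python3 tt.py t13
```

```text
t 34.15 s -0.1093 lat 0.0014 z 0.1939 F [-0.5 -2.6  8.6] tilt 61.0 r(116) 109.6 brown 0
```

move_arm(series=[[-0.0115,0,0.0093,0],[-0.016,0,0.014,0],[-0.0204,0,0.0186,0],[-0.025,0,0.0245,0],[-0.0291,0,0.0306,0],[-0.0325,0,0.0365,0],[-0.0352,0,0.0419,0],[-0.0387,0,0.0505,0],[-0.0416,0,0.0592,0],[-0.0435,0,0.0682,0]])

```text
t: 35.45
position: [0.5663, -0.0105, 0.0813]
eef_rot: [179.8, 0.1, 85.0]
ft_force: [0.0, -7.3, 7.9]
finger_gap: 0.111
grip_force: 60.4
```

```bash
python3 tt.py t14
```

```text
t 35.45 s -0.1534 lat 0.0017 z 0.1253 F [ 0.  -7.3  7.9] tilt 21.1 r(116) 107.2 brown 0
```

move_arm(series=[[-0.015,0,-0.01,0],[-0.04,0,-0.01,0],[-0.06,0,0.01,0],[-0.0715,0,0.03,0],[-0.0715,0,0.041,0],[-0.0715,0,0.0454,0],[-0.0783,0,0.0516,0],[-0.0845,0,0.0584,0],[-0.0901,0,0.0663,0],[-0.095,0,0.0744,0]])

```text
t: 36.75
position: [0.5577, -0.104, 0.0074]
eef_rot: [179.9, 0.0, 85.1]
ft_force: [-2.5, -2.4, 9.1]
finger_gap: 0.107
grip_force: 60.9
```

```bash
python3 tt.py t15; python3 - <<'E'
from h import *
from scipy.optimize import least_squares
def coaster(P,im,K,M,c0=(.446,-.076)):
    g=cv2.cvtColor(im,cv2.COLOR_BGR2HSV).astype(int); z=P[...,2]
    w=(g[...,0]>10)&(g[...,0]<28)&(g[...,1]>80)&(z<.025)&(z>-.01)&(np.hypot(P[...,0]-c0[0],P[...,1]-c0[1])<.07)
    h=cv2.convexHull(np.argwhere(w)[:,::-1].astype(np.int32))[:,0]
    p=np.array([ray(K,M,u,v,.009) for u,v in h]); f=least_squares(lambda a:np.hypot(p[:,0]-a[0],p[:,1]-a[1])-.05,c0,loss='soft_l1',f_scale=.001); return f.x.round(4),np.abs(f.fun).mean().round(4),w.sum()
z=np.load("w1.npz"); print('w1',coaster(z["P"],cv2.imread("pics/w1.png"),z["K"],z["M"]))
st=arm.read_state(); im,d=arm.grab_frame("wrist"); K,M=cam("wrist",st); print('now',coaster(cloud(K,M,d),im,K,M))
E
python3 balls.py | grep -v scene
```

```text
t 36.75 s -0.2473 lat 0.0012 z 0.0514 F [-2.5 -2.4  9.1] tilt -1.4 r(116) 103.5 brown 0
w1 (array([ 0.4458, -0.0736]), np.float64(0.0006), np.int64(5497))
now (array([ 0.447 , -0.0752]), np.float64(0.0004), np.int64(21288))
top 393 [141. 108.] [0.761 0.359 0.041]
top 27 [232. 128.] [0.689 0.131 0.186]
top 74 [245. 184.] [0.596 0.129 0.024]
top 52 [232. 185.] [0.592 0.156 0.023]
top 57 [245. 195.] [0.572 0.125 0.023]
top 48 [236. 195.] [0.571 0.147 0.025]
top 18 [248. 264.] [0.414 0.116 0.015]
top 19 [248. 279.] [0.381 0.115 0.015]
wrist 192 [155. 129.] [ 0.474 -0.035  0.005]
wrist 59 [206. 234.] [ 0.49  -0.099  0.007]
```

```bash
python3 - <<'E'
from h import *
from scipy.optimize import least_squares
st=arm.read_state(); im,d=arm.grab_frame("wrist"); K,M=cam("wrist",st); P=cloud(K,M,d); Rm=R.from_euler('xyz',st["eef_rot"],degrees=True).as_matrix(); T=(P-st["position"])@Rm
g=cv2.cvtColor(im,cv2.COLOR_BGR2HSV).astype(int)
w=(g[...,1]<80)&(g[...,2]>100)&(T[...,0]>.018)&(T[...,0]<.13)&(np.abs(T[...,1])<.055)&(P[...,2]>.065)&(P[...,2]<.09)
q=T[w]; f=least_squares(lambda a:np.hypot(q[:,0]-a[0],q[:,1]-a[1])-.044,[.068,0],loss='soft_l1',f_scale=.002).x
A=np.c_[q[:,:2],np.ones(len(q))]; pl=np.linalg.lstsq(A,P[w][:,2],rcond=None)[0]
print(len(q),'mug centre in tool',f,'slope deg',np.degrees(pl[:2]),'x range',q[:,0].min(),q[:,0].max(),'rim z',np.median(P[w][:,2]))
off=Rm@np.array([*f,0]); tgt=np.array([.4461,-.0754])-off[:2]; print(tgt,row([*tgt,.0174],85.0,st))
E
```

```text
21168 mug centre in tool [ 0.05822224 -0.00058459] slope deg [ 0.13536478 -0.29921329] x range 0.0180022420724021 0.1015133767248304 rim z 0.07319991431261261
[ 0.44165085 -0.13345492] ([-0.0394, -0.1128, -0.0108], [(np.float64(0.0002), 'q6 ~', np.float64(-17.4)), (np.float64(-0.9998), 'q6 ~', np.float64(-197.4))])
```

```bash
python3 - <<'E'
from h import *
from scipy.optimize import least_squares
st=arm.read_state(); im,d=arm.grab_frame("wrist"); K,M=cam("wrist",st); P=cloud(K,M,d); Rm=R.from_euler('xyz',st["eef_rot"],degrees=True).as_matrix(); T=(P-st["position"])@Rm
z=P[...,2]; g=cv2.cvtColor(im,cv2.COLOR_BGR2HSV).astype(int)
w=(z>.0705)&(z<.08)&(T[...,0]>.015)&(T[...,0]<.13)&(np.abs(T[...,1])<.055)&(g[...,2]>120)&(g[...,1]<60)
q=T[w]; r=None
f=least_squares(lambda a:np.hypot(q[:,0]-a[0],q[:,1]-a[1])-a[2],[.068,0,.044],loss='soft_l1',f_scale=.001); print(len(q),f.x,np.abs(f.fun).mean())
for x in np.arange(.02,.105,.008):
    s=q[np.abs(q[:,0]-x)<.002]
    if len(s): print(round(x,3),(s[:,1].min()*1000).round(1),(s[:,1].max()*1000).round(1),(np.abs(s[:,1]).min()*1000).round(1),len(s))
h=(np.abs(T[...,1])<.012)&(T[...,0]<.03)&(T[...,0]>-.02)&(z>.04)&(z<.08)&(g[...,2]>120)&(g[...,1]<60); print('handle x',np.nanmin(T[h][:,0]),np.nanmax(T[h][:,0]),'z',np.percentile(z[h],[5,50,95]))
E
```

```text
14125 [ 0.05905798 -0.00036023  0.04252583] 0.0011233396186908656
0.02 -26.8 26.0 0.4 1161
0.028 -35.2 35.0 23.6 621
0.036 -40.3 39.9 31.4 510
0.044 -43.3 43.6 36.3 492
0.052 -45.3 45.6 39.2 499
0.06 -45.8 45.3 39.9 444
0.068 -45.0 44.8 38.5 429
0.076 -43.1 42.8 35.4 479
0.084 -38.9 39.1 29.2 577
0.092 -32.8 32.4 20.0 782
0.1 -23.2 22.2 0.0 1378
handle x -0.01735370904472624 0.0281832727516227 z [0.04385988 0.06417215 0.07597006]
```

The mug is flat and empty. The grip has slid along the handle, so the mug axis is now 59 mm from the tool, and I use that for placing.

move_arm(series=[[0,0,-0.01,0],[0,0,-0.028,0],[-0.004,-0.012,-0.038,0],[-0.012,-0.034,-0.039,0],[-0.02,-0.057,-0.039,0],[-0.029,-0.08,-0.039,0],[-0.036,-0.1,-0.039,0],[-0.0395,-0.11,-0.039,0],[-0.0402,-0.1128,-0.039,0],[-0.0402,-0.1128,-0.039,0]])

```text
t: 38.35
position: [0.4411, -0.134, 0.0449]
eef_rot: [180.0, 0.0, 85.0]
ft_force: [-0.0, 0.1, -2.5]
finger_gap: 0.108
grip_force: 59.4
```

```bash
cat > chk.py <<'E'
from h import *
from scipy.optimize import least_squares
st=arm.read_state(); im,d=arm.grab_frame("wrist"); K,M=cam("wrist",st); P=cloud(K,M,d); Rm=R.from_euler('xyz',st["eef_rot"],degrees=True).as_matrix(); T=(P-st["position"])@Rm
z=P[...,2]; g=cv2.cvtColor(im,cv2.COLOR_BGR2HSV).astype(int)
zt=np.nanmax(z[(g[...,1]<60)&(g[...,2]>120)&(T[...,0]>.03)&(T[...,0]<.1)&(np.abs(T[...,1])<.05)&(z<.2)])
w=(z>zt-.006)&(z<zt+.001)&(T[...,0]>.015)&(T[...,0]<.13)&(np.abs(T[...,1])<.055)&(g[...,2]>120)&(g[...,1]<60)
q=T[w]; f=least_squares(lambda a:np.hypot(q[:,0]-a[0],q[:,1]-a[1])-.0435,[.06,0],loss='soft_l1',f_scale=.001).x
A=np.c_[q[:,:2],np.ones(len(q))]; pl=np.linalg.lstsq(A,z[w],rcond=None)[0]; c=st["position"]+Rm@[*f,0]
print(st["t"],'pos',st["position"].round(4),'F',st["ft_force"].round(1),'rim top',zt.round(4),'mug in tool',f.round(4),'slope',np.degrees(pl[:2]).round(2),'mug world',c[:2].round(4))
cw=(g[...,0]>10)&(g[...,0]<28)&(g[...,1]>80)&(z<.025)&(z>-.01)&(np.hypot(P[...,0]-.446,P[...,1]+.0754)<.08)
if cw.sum()>200:
    h=cv2.convexHull(np.argwhere(cw)[:,::-1].astype(np.int32))[:,0]; p=np.array([ray(K,M,u,v,.009) for u,v in h])
    p=p[np.hypot(p[:,0]-.446,p[:,1]+.0754)>.042]; f=least_squares(lambda a:np.hypot(p[:,0]-a[0],p[:,1]-a[1])-.05,[.446,-.0754],loss='soft_l1',f_scale=.001); print('coaster',f.x.round(4),np.abs(f.fun).mean().round(4),len(p))
E
python3 chk.py
```

```text
38.35 pos [ 0.4411 -0.134   0.0449] F [-0.   0.1 -2.5] rim top 0.1156 mug in tool [ 0.0591 -0.0002] slope [-0.54 -0.16] mug world [ 0.4461 -0.0751]
```

Mug centre is at (0.446, −0.075), over the coaster. I lower it slowly.

move_arm(series=[[0,0,0.006,0],[0,0,0.012,0],[0,0,0.017,0],[0,0,0.021,0],[0,0,0.0235,0],[0,0,0.025,0],[0,0,0.0262,0],[0,0,0.0274,0],[0,0,0.0282,0],[0,0,0.0282,0]])

```text
t: 39.65
position: [0.4408, -0.134, 0.0165]
eef_rot: [180.0, 0.0, 85.0]
ft_force: [-0.3, -0.3, -1.6]
finger_gap: 0.111
grip_force: 59.4
```

```bash
python3 chk.py
```

```text
39.65 pos [ 0.4408 -0.134   0.0165] F [-0.3 -0.3 -1.6] rim top 0.0872 mug in tool [ 0.0591 -0.0002] slope [-0.52 -0.18] mug world [ 0.4457 -0.0751]
```

move_arm(series=[[0,0,0.0005,0],[0,0,0.001,0],[0,0,0.0015,0],[0,0,0.0015,0],[0,0,0.0015,0],[0,0,0.0015,0],[0,0,0.0015,0],[0,0,0.0015,0],[0,0,0.0015,0],[0,0,0.0015,0]])

```text
t: 40.95
position: [0.4411, -0.1343, 0.0155]
eef_rot: [180.0, 0.0, 85.0]
ft_force: [-1.2, -2.6, 5.2]
finger_gap: 0.111
grip_force: 60.3
```

move_arm(series=[[0,0,-0.0008,0],[0,0,-0.0008,0],[0,0,-0.0008,0],[0,0,-0.0008,0],[0,0,-0.0008,0],[0,0,-0.0008,0],[0,0,-0.0008,0],[0,0,-0.0008,0],[0,0,-0.0008,0],[0,0,-0.0008,0]], fingers=-0.2)

```text
t: 42.2
position: [0.4408, -0.134, 0.0158]
eef_rot: [180.0, 0.0, 85.0]
ft_force: [1.0, -0.6, -0.4]
finger_gap: 0.398
grip_force: 0.0
```

move_arm(series=[[0,0,-0.002,0],[0,0,-0.008,0],[0,0,-0.018,0],[0,0,-0.03,0],[0,0,-0.045,0],[0,0,-0.06,0],[-0.005,0,-0.085,0],[-0.015,0,-0.115,0],[-0.025,0,-0.15,0],[-0.03,0,-0.17,0]])

```text
t: 43.45
position: [0.4384, -0.1645, 0.1883]
eef_rot: [179.9, 0.1, 85.0]
ft_force: [-0.4, 0.3, -0.4]
finger_gap: 0.405
grip_force: 0.0
```

```bash
cat > fin.py <<'E'
from h import *
from scipy.optimize import least_squares
for n in ("wrist","top"):
    st=arm.read_state(); im,d=arm.grab_frame(n); cv2.imwrite(f"pics/end_{n}.png",im); K,M=cam(n,st); P=cloud(K,M,d); z=P[...,2]; g=cv2.cvtColor(im,cv2.COLOR_BGR2HSV).astype(int); H,S,V=g[...,0],g[...,1],g[...,2]
    near=np.hypot(P[...,0]-.446,P[...,1]+.075)<.085
    w=near&(S<60)&(V>120)&(z>.078)&(z<.092); q=P[w]; f=least_squares(lambda a:np.hypot(q[:,0]-a[0],q[:,1]-a[1])-.044,[.446,-.075],loss='soft_l1',f_scale=.001).x
    q=q[np.abs(np.hypot(q[:,0]-f[0],q[:,1]-f[1])-.044)<.004]; pl=np.linalg.lstsq(np.c_[q[:,:2],np.ones(len(q))],q[:,2],rcond=None)[0]
    cw=near&(H>10)&(H<28)&(S>80)&(z<.025)&(z>-.01); h=cv2.convexHull(np.argwhere(cw)[:,::-1].astype(np.int32))[:,0]; p=np.array([ray(K,M,u,v,.009) for u,v in h]); p=p[np.hypot(p[:,0]-.446,p[:,1]+.075)>.042]
    c=least_squares(lambda a:np.hypot(p[:,0]-a[0],p[:,1]-a[1])-.05,[.446,-.075],loss='soft_l1',f_scale=.001); print(st["t"],n,'mug',f.round(4),'rim z',np.median(q[:,2]).round(4),'slope',np.degrees(pl[:2]).round(2),'coaster',c.x.round(4),len(p))
E
python3 fin.py; python3 balls.py
```

```text
top 399 [141. 108.] [0.761 0.359 0.042]
top 27 [232. 128.] [0.689 0.131 0.186]
top 77 [245. 184.] [0.596 0.128 0.024]
top 50 [232. 186.] [0.593 0.157 0.024]
top 47 [236. 195.] [0.571 0.147 0.024]
top 56 [245. 195.] [0.571 0.126 0.023]
top 41 [248. 273.] [0.392 0.116 0.015]
scene 53 [324. 168.] [0.404 0.115 0.01 ]
scene 401 [500. 194.] [0.779 0.349 0.038]
scene 82 [430. 188.] [0.688 0.13  0.18 ]
scene 210 [274. 233.] [ 0.466 -0.11   0.008]Traceback (most recent call last):
  File "fin.py", line 8, in <module>
    cw=near&(H>10)&(H<28)&(S>80)&(z<.025)&(z>-.01); h=cv2.convexHull(np.argwhere(cw)[:,::-1].astype(np.int32))[:,0]; p=np.array([ray(K,M,u,v,.009) for u,v in h]); p=p[np.hypot(p[:,0]-.446,p[:,1]+.075)>.042]
                                                      ~~~~~~~~~~~~~~~~~~~~~~~~~~~~~~~~~~~~~~~~~~~~~~~~~~~~~~~~^^^^^
TypeError: 'NoneType' object is not subscriptable
```

move_arm(series=[[0.005,0.003,-0.01,0],[0.025,0.011,-0.03,0],[0.06,0.026,-0.04,0],[0.1,0.042,-0.04,0],[0.145,0.06,-0.04,0],[0.19,0.077,-0.04,0],[0.23,0.093,-0.04,0],[0.258,0.105,-0.04,0],[0.27,0.11,-0.04,0],[0.27,0.11,-0.04,0]])

```text
t: 44.9
position: [0.5712, 0.0957, 0.2255]
eef_rot: [-180.0, 0.0, 85.1]
ft_force: [-0.5, -0.5, -0.0]
finger_gap: 0.4
grip_force: 0.0
```

```bash
sed -i 's/("wrist","top")/("top","scene")/; s/S>80/S>60/' fin.py; python3 fin.py; python3 - <<'E'
from h import *
from scipy import ndimage as nd
st=arm.read_state(); im,d=arm.grab_frame("wrist"); K,M=cam("wrist",st); P=cloud(K,M,d); z=np.nan_to_num(P[...,2],nan=0)
g=cv2.cvtColor(im,cv2.COLOR_BGR2HSV).astype(int)
m=(np.hypot(P[...,0]-.578,P[...,1]-.1425)<.06)&(z>.005)&(z<.09)&(g[...,0]>2)&(g[...,0]<25)&(g[...,1]>90)
e=np.abs(nd.sobel(z,0))+np.abs(nd.sobel(z,1))
dt=cv2.distanceTransform(m.astype(np.uint8),cv2.DIST_L2,5); pk=(dt==nd.maximum_filter(dt,9))&(dt>2.5)
print(m.sum()); [print((v,u),dt[v,u].round(1),P[v,u].round(3)) for v,u in np.argwhere(pk)]
b=(np.hypot(P[...,0]-.578,P[...,1]-.1425)<.09)&(z>.12)&(g[...,0]>95)&(g[...,0]<120); Q=P[b]; x=(Q[:,:2]-[.578,.1425])@[.9962,-.0872]; k=x>.05; print('flap lean',np.degrees(np.arctan(np.polyfit(Q[k,2],x[k],1)[0])))
E
```

```text
44.9 top mug [ 0.4457 -0.0756] rim z 0.0841 slope [-0.22  0.12] coaster [ 0.4445 -0.0743] 18
44.95 scene mug [ 0.4471 -0.0769] rim z 0.0829 slope [ 0.63 -0.19] coaster [ 0.4494 -0.0787] 19
1104
(np.int64(116), np.int64(338)) 4.0 [0.599 0.158 0.025]
(np.int64(117), np.int64(330)) 4.0 [0.59  0.157 0.024]
(np.int64(117), np.int64(338)) 4.0 [0.599 0.157 0.024]
(np.int64(118), np.int64(338)) 4.0 [0.599 0.155 0.025]
(np.int64(127), np.int64(317)) 7.4 [0.573 0.147 0.026]
(np.int64(137), np.int64(338)) 7.4 [0.597 0.133 0.027]
(np.int64(146), np.int64(317)) 5.0 [0.571 0.124 0.026]
(np.int64(153), np.int64(338)) 6.0 [0.596 0.113 0.025]
(np.int64(159), np.int64(316)) 7.2 [0.568 0.108 0.026]
flap lean -4.301597991017352
```

Six balls are in the pot, and the mug is level and within about 2 mm of the coaster's centre. The fin has not moved since the flap was opened. I'm handing in.

```bash
python3 -c "
from workcell import arm
print(arm.sign_off())"
```

```text
the job is handed in; nothing more can be done
None
```

I handed the job in at about 45 s: flap open at its stop, all six tea balls in the teapot, and the empty mug upright within about 2 mm of the coaster's centre; the real fingertips sit about 44 mm behind the stated TCP, so I corrected every move by that, and I did not re-measure the kettle lid, tin or spoon at the end.

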